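# Pack a cookie carton between stack-nest bins

## Task

The blue stack-nest bin is nested in the white one. Lift the blue bin out and set it down upright on the wooden board, put the small cookie carton upright on the floor of the white bin between its two ledges, then take the blue bin again and stack it on the white bin turned half round (red ends opposite), so that both its feet rest on the white bin's ledges, clear of the carton. Leave the white bin standing on the bench, and do not disturb the bowl, jar and brush.

Things in the scene. Friction and masses are not known exactly. Their poses are not given: they have to be found in the camera images.
- lower: White stack-nest bin, loose on the bench, 0.35 kg: open trough 200 mm long (x) x 68 wide (y) x 80 high. Origin: centre of its underside at foot level; x towards its red end, z up. Upright rim band at z 66 to 80 mm, 68 mm over the long sides: grip across it at mid-length. Below it the 2.5 mm walls taper to 48 x 178 mm outside at z 27 mm. Two grey feet below (z 0 to 27 mm), two grey ledges inside.
- upper: Blue stack-nest bin, about 0.2 kg, same shape and frame as the white one. At the start nested in it, red ends together: its feet pass beside the ledges and stand on the white bin's floor, origin 30 mm above the white one's, 2 mm play. Turned half round, straight above, its feet rest on the ledges: origin 54 mm above the white one's, some 6 mm play along and 7 mm across; only the feet enter.
- lower_floor_mid (a point): Where the carton goes: on the white bin's inner floor, midway between its ledges; 9.5 mm along -x and 30 mm above the bin's origin. Clear space there: 123 mm along x, 42 mm wide at the floor, 57 mm at the rim.
- lower_ledge_red (a point): Middle of the top of the white bin's ledge near its red end: a block standing on the floor, 17 mm along x, 40 mm across, 24 mm high, 60.5 mm along +x and 54 mm above the bin's origin (set in from the end wall).
- lower_ledge_plain (a point): Middle of the top of the white bin's other ledge, against its plain end wall: 14 mm along x, 40 mm across, 78 mm along -x and 54 mm above the bin's origin.
- upper_foot_red (a point): Middle of the underside of the blue bin's foot at its red end: 10 mm along x, 34 mm across, 27 mm high, 79 mm along +x from its origin. Half-turned it lands on the ledge at the white bin's plain end.
- upper_foot_plain (a point): Middle of the underside of the blue bin's other foot: 12 mm along x, 34 mm across, 60.5 mm along -x from its origin. Half-turned it lands on the ledge near the white bin's red end.
- lower_red_end (a point): Point on the white bin: middle of the rim's top edge at its red end, 98 mm along +x and 80 mm above the bin's origin.
- upper_red_end (a point): The same point on the blue bin.
- carton: Closed cookie carton, brown with a yellow band and a red dot on top, 60 mm long (x) x 34 mm wide (y) x 42 mm high, about 0.12 kg, standing on the bench. Origin: centre of its underside. Lengthwise it fits between the white bin's ledges; gripped by its two ends it leaves fingers room there. Its top then lies 9 mm below the floor of a correctly stacked bin.
- board: Wooden board fixed on the bench, 220 x 220 mm, 12 mm thick, empty. Origin: centre of its underside; its top is 12 mm above the bench. The blue bin may stand on it any way round.
- bowl: Bystander: steel bowl, 110 mm across, 50 mm high; origin at the centre of its underside.
- jar: Bystander: amber jar with a red cap, 68 mm across, 110 mm high; origin at the centre of its underside.
- brush: Bystander: brush, 180 mm long, lying crosswise at the far side of the work; origin at the middle of its underside.

How it is judged:
By the outcome, as a careful person would: the job done as asked, in the order asked, and still so for the second after the job is handed in, with the robot touching nothing.
It also fails if it takes over 72 s, if anything falls off the work surface, if the arm or the gripper's body presses on something with over 40 N, if the wrist force passes 120 N, or if a joint passes its speed limit or range.

## Robot

A 6-joint arm with a two-finger parallel gripper is mounted at the origin on the work surface. World frame = base frame: x ahead of the robot, y to its left, z up, the work surface at z = 0. Lengths are in m, angles in degrees, forces in N, time in s.
With the tool pointing down it reaches from about 0.325 to 0.85 m from the base axis. Payload 15.5 kg.
Tool frame: the origin (TCP) lies midway between the tips of the shut fingers; the grasp point (between the pads) lies 19 mm behind it; z points along the fingers, y is the line along which they close (so a half turn about z gives the same grasp; the last joint's range is limited). The gripper opens to 91 mm and grips with 3 to 60 N. Pads are 32 mm wide; open, the fingers measure 118 mm over their backs; the gripper's body (76 mm by 178 mm) begins 60 mm behind the grasp point.
Start: joints at [-73.023, 28.281, 77.091, -0, 74.628, -5.472], TCP at [0.239, -0.578, 0.214] pointing down, gripper open.
Joint ranges: [-166.48, 166.48], [-47.26, 123.95], [12.59, 153.08], [-70.14, 250.14], [6.76, 159.57], [-176.63, 176.63]. Speed limits (degrees/s): [108.29, 108.29, 147.25, 172.46, 172.46, 172.46].

## Interface

Orientations are given as a 3x3 rotation matrix whose columns are the frame's x, y, z axes.
In Python, from bench import ctrl gives the robot as it stands. The module is installed in compiled form; this text tells all that it offers. Calls block until the motion is done:
- ctrl.goto(position, orientation): joint-space move of the TCP to a pose.
- ctrl.move_l(position, vel=0.15, ori=None, contact_N=None): straight line of the TCP; ori=None keeps the orientation; vel is the mean speed in m/s. With contact_N (N) it stops when the force on the tool has changed by that much, and returns True; else False.
- ctrl.movej(angles): joint-space move.
- ctrl.command_gripper(opening): opening from 0.0 (shut) to 1.0 (fully open); the grip force is fixed at half the most; returns when the fingers have stopped.
- ctrl.sleep(seconds).
- ctrl.ik(position, orientation): joint angles nearest the present ones, or None.
- ctrl.read_camera(name): name is "scene" or "top" or "wrist"; returns the picture (384x512x3 uint8, blue, green, red); there is no depth.
- ctrl.camera_params(name): a dict with "fx", "fy", "cx", "cy" (pixels), "pose" (4x4, takes a point from camera to world coordinates); the wrist camera has in their place "T_tool_cam" (4x4, takes a point from camera to tool coordinates, whose origin is the TCP and whose axes are the flange's). Camera axes: x right, y up, looking along -z (the intrinsics and any distortion apply to the point x, -y, -z); pixel columns grow to the right and rows downward; lengths in m; the calibration is good to about 2 mm. The wrist camera is an equidistant fisheye: a pixel r from the principal point sees the ray r / f radians off the axis. A picture is of the moment at which its call begins: read the wrist's pose just before it. camera_params takes no time and is no camera call.
A pose or a line that the arm cannot do raises ctrl.MotionError and nothing moves.
- ctrl.sign_off(): hands the job in; it is judged then, once.
Readings, each from a call of its own:
- ctrl.current_t(): time.
- ctrl.current_q(): joint angles.
- ctrl.current_dq(): joint speeds.
- ctrl.current_effort(): joint torques, N m.
- ctrl.current_tool_pos(): TCP position.
- ctrl.current_eef_rot(): TCP orientation.
- ctrl.current_contact_force(): force on the tool from outside, world axes, zero at the start.
- ctrl.current_wrist_torque(): the same for the moment, N m.
- ctrl.current_grip_width(): opening from 0.0 (shut) to 1.0 (fully open).
- ctrl.current_grasp_force(): force on a finger pad.
Only numpy, scipy, OpenCV 4.12 (cv2) and the standard library are available. Lean on these libraries where they do the work, as an engineer would, in place of code of your own. Each camera call takes 0.05 s, during which the arm holds its last target. There are 200 camera calls.

## Working session

There is one attempt and no reset: what is moved stays moved. The work goes in short steps, each a Python script; the robot and the scene stay as the last script left them, time stands still between calls to the robot, and variables do not carry over. Pictures are saved under pics/ and viewed, at most 11 in all, crops included, and the job is handed in when it is done.

```bash
mkdir -p pics; python3 - <<'E'
from bench import ctrl
import cv2,numpy as np
np.set_printoptions(precision=4,suppress=True)
for n in("scene","top"):
    cv2.imwrite(f"pics/{n}0.png",ctrl.read_camera(n)); print(n,ctrl.camera_params(n))
print(ctrl.camera_params("wrist"),ctrl.current_eef_rot(),ctrl.current_t())
E
```

```text
scene {'fx': 453.01330975850186, 'fy': 453.01330975850186, 'cx': 252.70417778031484, 'cy': 189.37267205331491, 'pose': array([[ 0.2844, -0.602 ,  0.7462,  1.4326],
       [ 0.9587,  0.1764, -0.223 , -0.2668],
       [ 0.0026,  0.7788,  0.6273,  0.8037],
       [ 0.    ,  0.    ,  0.    ,  1.    ]])}
top {'fx': 357.36957301347684, 'fy': 357.36957301347684, 'cx': 258.43845522108904, 'cy': 193.07145156021377, 'pose': array([[ 0.0183,  0.998 , -0.0607,  0.5219],
       [-0.9997,  0.0175, -0.014 ,  0.006 ],
       [-0.0129,  0.0609,  0.9981,  0.9593],
       [ 0.    ,  0.    ,  0.    ,  1.    ]])}
{'fx': 297.3186396354542, 'fy': 297.3186396354542, 'cx': 260.2688605327677, 'cy': 195.2626560547218, 'T_tool_cam': array([[ 0.0007,  0.9545,  0.2981,  0.0841],
       [ 1.    , -0.0007,  0.    ,  0.0007],
       [ 0.0002,  0.2981, -0.9545, -0.1708],
       [ 0.    ,  0.    ,  0.    ,  1.    ]])} [[ 0.9242  0.3818 -0.0003]
 [ 0.3818 -0.9242  0.001 ]
 [ 0.0001 -0.001  -1.    ]] 0.1
```

View pics/top0.png

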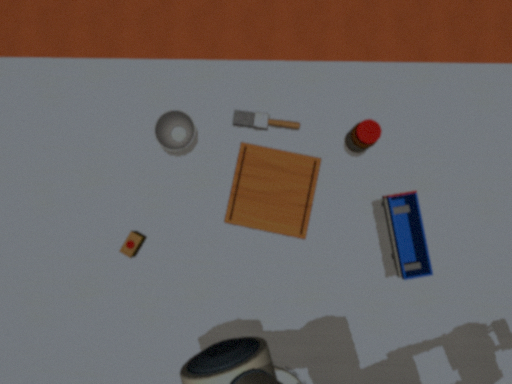

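View pics/scene0.png

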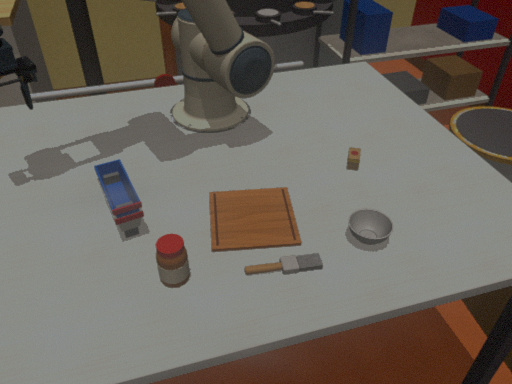

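The top view shows the nested bins at about (408,235), with the red end up at (400,193). The carton is at (131,244), the board at (273,191), the jar at (365,135), the bowl at (176,132) and the brush at (266,121). The scene view agrees.

```bash
cat > h.py <<'E'
from bench import ctrl
import cv2,numpy as np
np.set_printoptions(precision=4,suppress=True)
def grab(n):
    p=ctrl.camera_params(n)
    if n=="wrist":
        T=np.eye(4);T[:3,:3]=ctrl.current_eef_rot();T[:3,3]=ctrl.current_tool_pos();T=T@p["T_tool_cam"]
    else: T=p["pose"]
    return ctrl.read_camera(n),(n,p,T)
def cast(cam,px,z):
    n,p,T=cam; px=np.atleast_2d(np.asarray(px,float))
    u=(px[:,0]-p["cx"])/p["fx"];v=(px[:,1]-p["cy"])/p["fy"]
    if n=="wrist":
        r=np.hypot(u,v)+1e-12; d=np.c_[np.sin(r)*u/r,-np.sin(r)*v/r,-np.cos(r)]
    else: d=np.c_[u,-v,-np.ones(len(u))]
    d=d@T[:3,:3].T; o=T[:3,3]
    return (o+d*((z-o[2])/d[:,2])[:,None])[:,:2]
def hsv(im): return cv2.cvtColor(im,cv2.COLOR_BGR2HSV)
def red(h): return ((h[...,0]<6)|(h[...,0]>172))&(h[...,1]>140)&(h[...,2]>70)
def blue(h): return (h[...,0]>100)&(h[...,0]<130)&(h[...,1]>110)&(h[...,2]>30)
def big(m,win=None):
    m=m.astype(np.uint8)
    if win: k=np.zeros_like(m);a,b,c,d=win;k[b:d,a:c]=1;m=m*k
    cs=cv2.findContours(m,cv2.RETR_EXTERNAL,cv2.CHAIN_APPROX_NONE)[0]
    return max(cs,key=cv2.contourArea)[:,0,:]
def rect(P):  # centre, long, short (m), yaw of long axis (deg)
    (c,(w,h),a)=cv2.minAreaRect((P*1000).astype(np.float32))
    if w<h: w,h,a=h,w,a+90
    return np.array(c)/1000,w/1000,h/1000,(a+90)%180-90
def R(yaw): # tool down, closing line (tool y) along yaw
    c,s=np.cos(np.radians(yaw)),np.sin(np.radians(yaw))
    y=np.array([c,s,0]);z=np.array([0,0,-1.]);return np.c_[np.cross(y,z),y,z]
def sol(pos,yaw):
    """both wrist solutions (half turn) as {q6: q}"""
    q=np.array(ctrl.ik(pos,R(yaw)));out=[]
    for k in(-360,-180,0,180,360):
        if abs(q[5]+k)<174: t=q.copy();t[5]+=k;out.append(t)
    return out
E
python3 - <<'E'
from h import *
im,cam=grab("top");h=hsv(im)
b=big(blue(h)|red(h),(375,185,445,290)); print("bin",rect(cast(cam,b,.11)))
r=np.argwhere(red(h)[185:205,375:445])[:,::-1]+[375,185]; print("red end",cast(cam,r.mean(0),.10),len(r))
c=(h[...,0]<30)&(h[...,1]>90); b=big(c,(105,220,160,270)); print("carton",rect(cast(cam,b,.042)))
b=big(c,(215,135,330,245)); B=rect(cast(cam,b,.012)); print("board",B)
bc=cast(cam,[[174,134],[358,143],[266,121]],0);print("bowl jar brush",bc)
E
```

```text
bin (array([ 0.4791, -0.3389]), 0.19345852661132812, 0.06990701293945313, 10.795531272888184)
red end [[ 0.5788 -0.3272]] 6
carton (array([0.442 , 0.3399]), 0.06202022552490234, 0.03819696807861328, -29.220054626464844)
board (array([ 0.5887, -0.0178]), 0.21773912048339844, 0.2169720458984375, -10.691535949707031)
bowl jar brush [[ 0.7375  0.2525]
 [ 0.7205 -0.2472]
 [ 0.7771  0.0024]]
```

```bash
python3 - <<'E'
from h import *
for p,y in(([.479,-.339,.21],-79.2),([.589,-.018,.2],-79),([.589,-.018,.2],10),([.442,.34,.15],-29.2)):
    print([s[[0,5]] for s in sol(p,y)])
t=ctrl.current_t()
ctrl.goto([.479,-.339,.21],R(-79.2)); print("dt",ctrl.current_t()-t, ctrl.current_tool_pos())
im,cam=grab("wrist");h=hsv(im);cv2.imwrite("pics/w1.png",im)
b=big(blue(h)|red(h)); print("bin",rect(cast(cam,b,.11)))
E
```

```text
[array([ -41.1172, -141.9172]), array([-41.1172,  38.0828])]
[array([  -7.5553, -108.5553]), array([-7.5553, 71.4447])]
[array([ -7.5553, -17.5553]), array([ -7.5553, 162.4447])]
[array([  31.4332, -119.3668]), array([31.4332, 60.6332])]
dt 1.2750000000000001 [ 0.4786 -0.3398  0.21  ]
bin (array([ 0.4851, -0.3397]), 0.1954934539794922, 0.06739324188232422, 10.80775260925293)
```

View pics/w1.png

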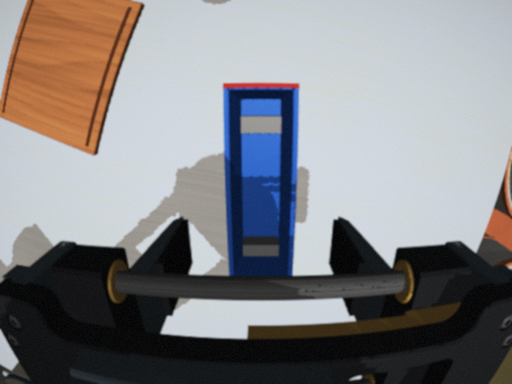

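The wrist view shows the blue bin upright, with its red edge at row 86 (columns 224–299), and the gripper hides the near end. The rim width of 67.4 mm matches the given size, so I take the origin as 100 mm back from the red edge, at (0.483,-0.340) and yaw 10.8.

```bash
python3 - <<'E'
from h import *
p=[.4829,-.3401]
ctrl.move_l(p+[.13],.15); print(ctrl.move_l(p+[.090],.08,contact_N=8))
ctrl.command_gripper(0.0); print("w",ctrl.current_grip_width(),ctrl.current_tool_pos())
ctrl.move_l(p+[.15],.06); ctrl.move_l(p+[.26],.2)
print("w",ctrl.current_grip_width(),ctrl.current_contact_force(),ctrl.current_t())
ctrl.sleep(.1)
im,cam=grab("top");cv2.imwrite("pics/t1.png",cv2.resize(im[130:330,280:512],None,fx=2.5,fy=2.5))
E
```

```text
False
w 0.7410649157753827 [ 0.483  -0.3402  0.0903]
w 0.7426478441121075 [ 0.2417  0.3514 -3.408 ] 5.1417
```

View pics/t1.png

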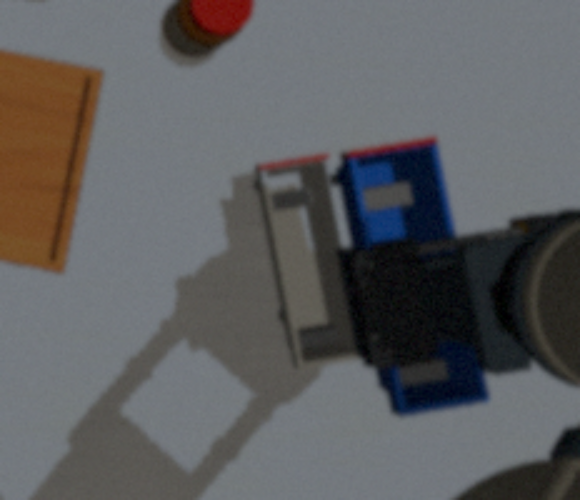

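The top view shows the blue bin hanging in the gripper, with the white bin still standing and its red edge up at crop (290,160). Next I set the blue bin on the board and look at the white bin again.

```bash
python3 - <<'E'
from h import *
b=[.5887,-.0178]
ctrl.goto(b+[.26],R(-100.7)); ctrl.move_l(b+[.10],.2)
print(ctrl.move_l(b+[.068],.04,contact_N=5),ctrl.current_tool_pos())
ctrl.command_gripper(1.0); print(ctrl.current_tool_pos(),ctrl.current_q()[5])
ctrl.move_l(b+[.21],.15)
im,cam=grab("wrist");h=hsv(im)
B=rect(cast(cam,big(blue(h)|red(h)),.092));print("blue",B,"t",ctrl.current_t())
cv2.imwrite("pics/w2.png",im)
ctrl.goto([.465,-.344,.20],R(-79.2)); im,cam=grab("wrist");cv2.imwrite("pics/w3.png",im)
cv2.imwrite("pics/w23.png",np.hstack([cv2.imread("pics/w2.png"),im])[:, :, :]) if 0 else None
r=big(red(hsv(im)),(150,0,400,250));P=cast(cam,r,.08);print("white red",rect(P),"px",r.min(0),r.max(0))
np.save("w3cam.npy",np.array(cam[2])); print(ctrl.current_tool_pos(),ctrl.current_t())
E
```

```text
True [ 0.5885 -0.0175  0.0717]
[ 0.588  -0.0176  0.0718] 93.16171656431727
blue (array([ 0.5878, -0.018 ]), 0.1935154266357422, 0.06746614837646485, -10.6339111328125) t 9.8667
white red (array([ 0.5798, -0.3215]), 0.06624184417724609, 0.0029756577014923096, -79.09208106994629) px [225  71] [294  74]
[ 0.4656 -0.3432  0.1999] 11.2333
```

View pics/w2.png

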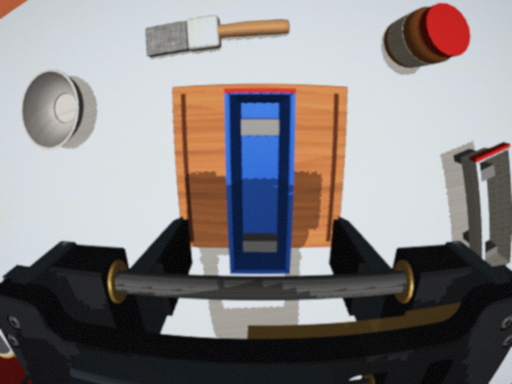

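View pics/w3.png

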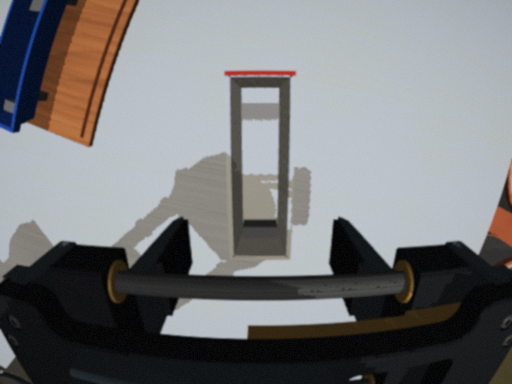

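Wrist view w2 shows the blue bin upright on the board, clear of the grooves, with its red edge at row 90. In w3 the white bin is empty, with its red edge at rows 71–74 and its plain end near row 257. I'll measure both ends of each bin from these saved pictures.

```bash
python3 - <<'E'
from h import *
p=ctrl.camera_params("wrist")
def camof(pos,yaw):
    T=np.eye(4);T[:3,:3]=R(yaw);T[:3,3]=pos;return("wrist",p,T@p["T_tool_cam"])
for f,cam,yaw,z in(("w2",camof([.5883,-.0178,.21],-100.7),-10.65,.092),("w3",("wrist",p,np.load("w3cam.npy")),10.85,.08)):
    im=cv2.imread(f"pics/{f}.png");h=hsv(im);r=big(red(h),(150,40,330,250));d=np.array([np.cos(np.radians(yaw)),np.sin(np.radians(yaw))]);n=np.array([-d[1],d[0]])
    P=cast(cam,r,z); c=rect(P)[0]; print(f,"red c",c,rect(P)[1:3],"along",P@d-c@d if 0 else (np.ptp(P@d)),"rows",r[:,1].min(),r[:,1].max())
    print(im[245:285,262].mean(1).round().astype(int) if f=="w3" else im[255:290,262,0])
    for row in (range(250,268,2) if f=="w3" else range(264,284,2)):
        q=cast(cam,[262,row],z)[0]; print(row,((c-q)@d).round(4),end=" ")
    print()
E
```

```text
w2 red c [ 0.6859 -0.0363] (0.0679432144165039, 0.003677525520324707) along 0.0036968595610844535 rows 88 92
[ 68  69  67  66  67  69  68  66  70  66  68  68  67  67  86 111 126 131
 162 199 193 125  50  33  34  41  47  48  50  54  52  54  50  52  52]
264 0.1858 266 0.1884 268 0.1911 270 0.1938 272 0.1965 274 0.1992 276 0.2019 278 0.2047 280 0.2075 282 0.2103 
w3 red c [ 0.5798 -0.3215] (0.06624184417724609, 0.0029756577014923096) along 0.0029888554690240543 rows 71 74
[ 78  75  75  72  74  77  74  73  70  77  97 125 138 138 141 142 162 182
 192 193 194 194 195 194 195 195 193 194 192 190 164  97  37  23  20  27
  31  32  38  35]
250 0.186 252 0.1885 254 0.1911 256 0.1936 258 0.1962 260 0.1988 262 0.2014 264 0.204 266 0.2067
```

```bash
python3 - <<'E'
from h import *
ctrl.goto([.442,.340,.15],R(-29.2)); im,cam=grab("wrist");h=hsv(im);cv2.imwrite("pics/w4.png",im)
m=(h[...,0]<35)&(h[...,1]>90)&(h[...,2]>40)
r=big(m,(150,60,370,262)); print(r.min(0),r.max(0),rect(cast(cam,r,.042)))
d=big(red(h),(150,60,370,262)); print("dot",cast(cam,d,.042).mean(0),"t",ctrl.current_t(),ctrl.current_tool_pos())
E
```

```text
[227 164] [287 203] (array([0.4441, 0.3483]), 0.05903533172607422, 0.03938919448852539, -29.211719512939453)
dot [0.4416 0.3448] t 13.7167 [0.4425 0.3394 0.15  ]
```

View pics/w4.png

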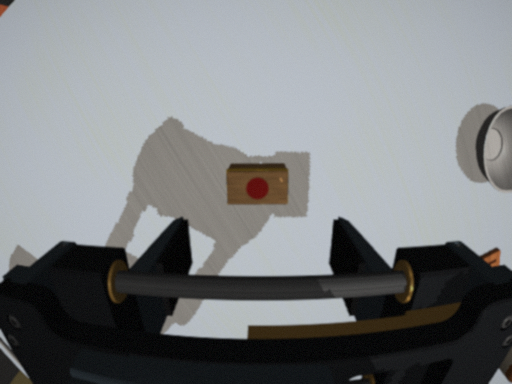

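The view shows the carton's top face at columns 227–287, rows 168–203, with the red dot at (257,188). The 59 mm length is right, and the dark strip above it is its far side. I take the centre as about (0.4424,0.3455).

```bash
python3 - <<'E'
from h import *
p=[.4424,.3455]
ctrl.move_l(p+[.06],.15);print(ctrl.move_l(p+[.012],.08,contact_N=8))
ctrl.command_gripper(0.0);print("w",ctrl.current_grip_width()*91)
ctrl.move_l(p+[.25],.2)
w=[.4735,-.3419]
print([s[5] for s in sol(w+[.25],10.8)],ctrl.current_q()[5])
y=10.8 if abs(ctrl.ik(w+[.25],R(10.8))[5]-ctrl.current_q()[5])<abs(ctrl.ik(w+[.25],R(-169.2))[5]-ctrl.current_q()[5]) else -169.2
ctrl.goto(w+[.25],R(y)); ctrl.move_l(w+[.10],.15)
print(ctrl.move_l(w+[.038],.04,contact_N=4),ctrl.current_tool_pos(),ctrl.current_grip_width()*91)
ctrl.command_gripper(0.80); ctrl.move_l(w+[.13],.1);ctrl.move_l(w+[.2],.2)
im,cam=grab("wrist");cv2.imwrite("pics/w5.png",im);print(ctrl.current_t(),y,ctrl.current_tool_pos())
E
```

```text
False
w 59.788374662501774
[np.float64(-52.48905542048566), np.float64(127.51094457951433)] 61.094065256683315
True [ 0.4734 -0.3419  0.0419] 59.903149969789624
24.05 -169.2 [ 0.4731 -0.3415  0.1991]
```

View pics/w5.png

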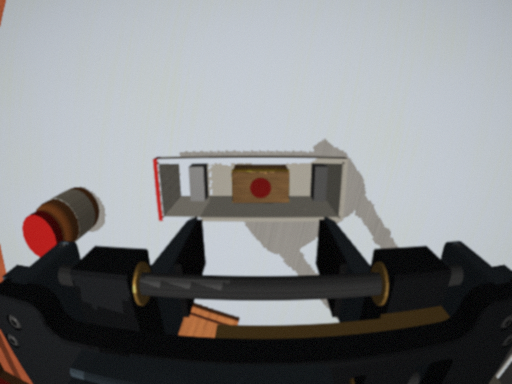

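The carton stands upright between the ledges, with its dot at (261,188) and the ledges at columns 191–207 and 313–327. The white bin is upright, with its red end at columns 154–161. I'll check that it hasn't moved, then take the blue bin.

```bash
python3 - <<'E'
from h import *
p=ctrl.camera_params("wrist");T=np.eye(4);T[:3,:3]=R(-169.2);T[:3,3]=[.4731,-.3415,.1991];cam=("wrist",p,T@p["T_tool_cam"])
h=hsv(cv2.imread("pics/w5.png"));print("white red",rect(cast(cam,big(red(h),(130,140,180,230)),.08)))
b=[.5895,-.0182]
ctrl.goto(b+[.22],R(79.35)); ctrl.command_gripper(1.0); ctrl.move_l(b+[.11],.2)
im,cam=grab("wrist"); print(ctrl.current_q()[5])
print(ctrl.move_l(b+[.072],.08,contact_N=8)); ctrl.command_gripper(0.0); print("w",ctrl.current_grip_width()*91,ctrl.current_tool_pos(),ctrl.current_eef_rot()[:2,1])
ctrl.move_l(b+[.27],.15); print(ctrl.current_t(),ctrl.current_grip_width()*91,ctrl.current_contact_force(),ctrl.current_wrist_torque())
im,cam=grab("wrist");cv2.imwrite("pics/w6.png",im)
E
```

```text
white red (array([ 0.5796, -0.3223]), 0.06632817077636718, 0.0032011239528656004, -79.23645687103271)
-86.91739071033099
False
w 67.9465967860117 [ 0.5897 -0.0182  0.0723] [0.1848 0.9828]
31.1167 67.68517481722671 [-0.4685 -0.3761 -2.7157] [ 0.1216 -0.1845 -0.0024]
```

View pics/w6.png

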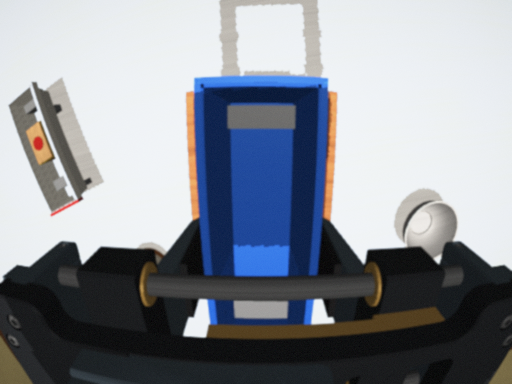

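The view shows the blue bin held level, plain end at row 78, with the carton standing in the white bin on the left. The white bin's red edge is within 1 mm of the earlier measurement. I'll stack it now.

```bash
python3 - <<'E'
from h import *
p=ctrl.camera_params("wrist");T=np.eye(4);T[:3,:3]=ctrl.current_eef_rot();T[:3,3]=ctrl.current_tool_pos();cam=("wrist",p,T@p["T_tool_cam"])
print("far edge in tool",[(T[:3,:3].T@np.r_[cast(cam,[262,r],T[2,3]+.02)[0]-T[:2,3],0])[:2] for r in(77,79)])
w=[.4827,-.3404]
ctrl.goto(w+[.27],R(-79.2)); print(ctrl.current_q()[5]); ctrl.move_l(w+[.135],.15); ctrl.sleep(.2); print(ctrl.current_tool_pos())
print(ctrl.move_l(w+[.108],.03,contact_N=4),ctrl.current_tool_pos(),ctrl.current_contact_force(),ctrl.current_t())
im,cam=grab("scene");cv2.imwrite("pics/s2.png",cv2.resize(im[120:260,60:220],None,fx=4,fy=4))
E
```

```text
far edge in tool [array([ 0.0996, -0.0002]), array([ 0.0986, -0.0002])]
38.17180202160348
[ 0.483  -0.3407  0.1357]
True [ 0.4826 -0.3405  0.1139] [ 0.9835 -1.112   2.9495] 35.0583
```

View pics/s2.png

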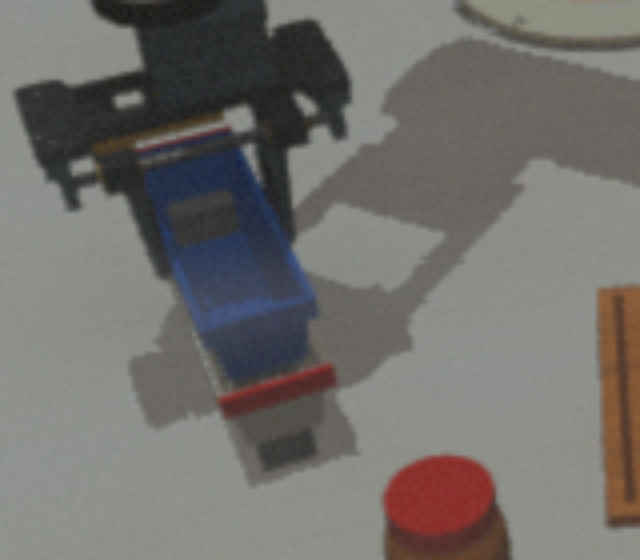

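Contact came at z 0.114, exactly the stacked height. The scene view shows blue on white, with the white red end in front and the blue one at the rear. I'll release and verify.

```bash
python3 - <<'E'
from h import *
w=[.4827,-.3404]
ctrl.command_gripper(1.0); print(ctrl.current_tool_pos()); ctrl.move_l(w+[.25],.1); ctrl.sleep(.3)
im,cam=grab("wrist");cv2.imwrite("pics/w7.png",im);h=hsv(im)
m=big(blue(h));print("blue",rect(cast(cam,m,.134)))
print("white red",rect(cast(cam,big(red(h),(150,40,380,200)),.08)),ctrl.current_t())
E
```

```text
[ 0.4822 -0.34    0.1139]
blue (array([ 0.485 , -0.3416]), 0.19402255249023437, 0.0670767822265625, 10.822992324829102)Traceback (most recent call last):
  File "<stdin>", line 6, in <module>
  File "h.py", line 25, in big
    return max(cs,key=cv2.contourArea)[:,0,:]
           ~~~^^^^^^^^^^^^^^^^^^^^^^^^
ValueError: max() iterable argument is empty
```

View pics/w7.png

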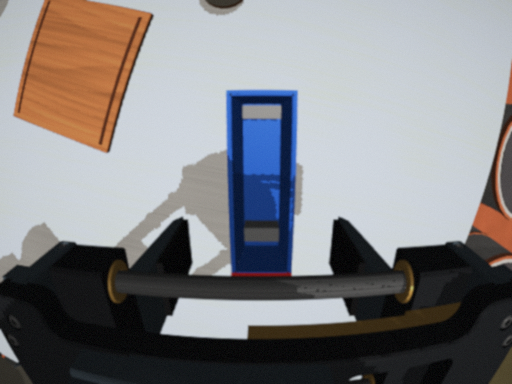

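The blue bin sits level and aligned, with its red end at the near side (row 273). Its 67.1 mm rim width fits a rim height of 134 mm, so it's at the stacked height. The white bin is hidden directly beneath it.

```bash
python3 -c "
from bench import ctrl
print(ctrl.current_t(),ctrl.sign_off())"
```

```text
the job is handed in; nothing more can be done
37.5167 None
```

The job is handed in at 37.5 s: the carton stands upright in the white bin, and the blue bin is stacked on it half-turned at the expected height. The bowl, jar and brush were never approached, though I didn't measure them again at the end.

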